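Take the long bar out of the wall cabinet past its mounting rails

ROBOT

A 6-joint arm with a two-finger parallel gripper is mounted at the origin on the work surface. World frame = base frame: x ahead of the robot, y to its left, z up, the work surface at z = 0. Lengths are in m, angles in degrees, forces in N, time in s.
With the tool pointing down it reaches from about 0.25 to 0.725 m from the base axis. Payload 9.7 kg.
Tool frame: the origin (TCP) lies midway between the tips of the shut fingers; the grasp point (between the pads) lies 19 mm behind it; z points along the fingers, y is the direction in which the jaws open and shut (so a half turn about z gives the same grasp; the last joint's range is limited). The gripper opens to 85 mm and grips with 20 to 120 N. Pads are 22 mm wide; open, the fingers measure 114 mm over their backs; the gripper's body (76 mm by 85 mm) begins 54 mm behind the grasp point. The pads swing forward as they close: fully open they stand 13 mm farther back than shut.
Start: joints at [63.484, 4.979, 10.078, 95.1, 0, 90], TCP at [0.246, 0.492, 0.231] pointing down, gripper open.
Joint ranges: [-179.16, 179.16], [-48.56, 103.87], [-65.8, 70.77], [-126.05, 130.52], [-82.76, 87.17], [-180, 180]. Speed limits (degrees/s): [127.2, 127.2, 147.25, 180, 180, 180].

INTERFACE

Orientations are given as [roll, pitch, yaw] about the fixed x, y, z axes, in that order (R = Rz(yaw) Ry(pitch) Rx(roll)).
In Python, from workcell import bot, camera, recognise gives the robot as it stands. The module is installed in compiled form; this text tells all that it offers.
- The arm moves only by the tool apply_moves, never from a script. Its argument "targets" is one flat list of numbers, 7 for each row, row after row: the shift along the world's x, y, z in units of 30 mm (1.0 is 30 mm), then the turn, a rotation vector about the world's x, y, z in units of 6 degrees (1.0 is 6 degrees), then the opening, from 0 (shut) to 1 (fully open). A call has 1 to 5 rows; each row is the pose to reach, as a shift and turn from the pose commanded when the call began; what a row does not reach only later rows make up. A row lasts 1/10 s, in which the tool goes at most 50 mm and 8.59 degrees, less where a joint would pass 70% of its speed; a pose out of reach is approached as far as the arm can. A call with a gripper value outside its range is refused whole. The fingers move at their own pace and stop on an object; "newtons" is the grip in N (left out, the last holds). Time passes only in rows, so rows that repeat a pose let the fingers close. It gives the time, the measured TCP pose, the force and the opening at its end, in the units of the state.
- bot.get_obs(): the state, without advancing time (a new reading comes with each control period).
- camera(name): name is "scene" or "top"; returns a dict with "img" (480x640x3 uint8, red, green, blue), "intrinsics" (3x3 intrinsics, pixels), "k1" (the pictures are not rectified: a ray, as slopes to the right and down, at radius r is drawn at 1 + k1 r^2 times it, then the intrinsics apply), "origin" and "rotation" of the camera in the world. Camera axes: x right, y up, looking along -z (the intrinsics and any distortion apply to the point x, -y, -z); pixel columns grow to the right and rows downward; lengths in m; the calibration is good to about 2 mm. A picture is of the moment at which its call begins. There is no depth.
- bot.job_done(): hands the job in, once; it reports no verdict.
Trained networks look in the newest picture that a camera, given by its name, has taken for a name from the list of things; names that differ only in an ending like _2 or _b are one class to them, and where a whole thing is asked for, a point or a joint stands for the part that bears it (a point fixed in the world has none). Each returns a list of dicts, best first, with "conf" (0 to 1); they miss things now and then, are a little off and sometimes report something else, mostly with a low value. They report only what shows in the picture. A call takes as long as a camera call.
- recognise(query, camera): "box" ([left, top, right, bottom] in pixels, round what is visible of it).
The state is a dict: "time": time; "q": joint angles; "qd": joint speeds; "joint_efforts": joint torques, N m; "ee_pos": TCP position; "tcp_rot": TCP orientation; "wrist_force": force on the tool from outside, world axes, zero at the start; "torque": the same for the moment, N m; "opening": finger opening in m.
Only numpy, scipy, OpenCV 4.12 (cv2) and the standard library are available. Lean on these libraries where they do the work, as an engineer would, in place of code of your own. Each camera call takes 0.05 s, during which the arm holds its last target.

TASK

The long aluminium bar lies loose inside the grey wall cabinet (on its back, opening up) and is longer than the gap between the two steel mounting rails. Take it out through the gap by slanting it, one end first, without forcing it against the rails or disturbing anything else, and finish still holding it in the gripper, level and still, over the middle of the cabinet with about a hand's breadth of clear air beneath it.

Things in the scene. Friction and masses are not known exactly. Their poses are not given: they have to be found in the camera images.
- cabinet: Fixed light grey wall cabinet on its back, door off, opening up: 180 (its x) by 370 (its y) by 93 mm high. Origin: centre of its underside, at bench height; z up. Floor and walls 5 mm thick; inside 170 mm in x, 360 mm in y. Flat steel mounting rails bridge both y ends.
- rails: The two fixed steel mounting rails of the cabinet. Origin: centre of the opening between them, level with the rails' top faces (z 93 mm), above the cabinet's origin, same axes. The rails are 8 mm thick (undersides 85 mm above the bench) and cover all from |y| = 115 mm outwards, so the opening is 230 mm long in y and 170 mm wide in x.
- blocks (a point): Point midway between the tops of two fixed black rest blocks on the cabinet's floor, same axes as the cabinet, 42 mm above the bench. Blocks: 50 mm in x, 20 mm in y, 37 mm high, centred at y = +55 and -55 mm from here.
- bar_center (a point): Centre of the long loose aluminium bar to be taken out: 280 mm long (its y), 20 mm wide (its x), 16 mm high, black end caps and slots, 140 to 280 g, uniform. It lies level on the rest blocks (centre 50 mm above the bench) along the cabinet's y axis within 0.05 rad, its ends under the rails. With one end slid far under its rail, the other can rise through the opening.
- bar_end_a (a point): centre of the bar's end face at its +y end, 140 mm from bar_center
- bar_end_b (a point): centre of the bar's end face at its -y end, 140 mm from bar_center
- adaptor: green four-way fibre adaptor block 34 x 50 x 16 mm, lying on the cabinet's floor in a corner under a rail. Bystander, loose; origin at its underside centre
- short_bar: loose aluminium bar 160 x 20 x 16 mm lying on the bench beyond the cabinet; not the one wanted. Bystander, loose; origin at its underside centre
- screwdriver: screwdriver 200 mm long on the bench. Bystander, loose; lies along its x axis
- cable_guide: light grey plastic cable guide ring, 100 x 16 x 56 mm, on the bench. Bystander, loose; origin at its underside centre
- screw_tray: black open tray of screws and nuts, 100 x 140 x 35 mm, on the bench. Bystander, loose; origin at its underside centre
- mug: white mug, 80 mm across, 95 mm high, on the bench. Bystander, loose; origin at its underside centre
- patch_panel: grey half-width patch panel 120 x 254 x 44 mm, on the bench. Bystander, loose; origin at its underside centre

How it is judged (in metres and radians):
On the way:
1. the bar, held by the fingers, is slanted through the opening: one end above the rails while the other is still inside the cabinet below them (((z of bar_end_a in the frame of cabinet above 0.101 m and z of bar_end_b in the frame of cabinet between 0 and 0.08 m and y of bar_end_b in the frame of cabinet between -0.185 and 0.185 m and x of bar_end_b in the frame of cabinet between -0.09 and 0.09 m and contact force between bar and the fingers above 1 N) or (z of bar_end_b in the frame of cabinet above 0.101 m and z of bar_end_a in the frame of cabinet between 0 and 0.08 m and y of bar_end_a in the frame of cabinet between -0.185 and 0.185 m and x of bar_end_a in the frame of cabinet between -0.09 and 0.09 m and contact force between bar and the fingers above 1 N))), for 0.05 s.
At the end, for the whole second after the job is handed in: The bar is held by the fingers, still (under 30 mm/s), level within 0.15 rad, both ends at least 140 mm above the bench (47 mm above the rails), its centre within 120 mm (horizontally) of the cabinet's centre and below 0.5 m, touching the cabinet nowhere (height (world z) of each of bar_end_a, bar_end_b above 0.14 m and height (world z) of bar_center below 0.5 m and angle between bar_center's own y axis and vertical between 1.421 and 1.721 rad and horizontal distance between bar_center and cabinet below 0.12 m and contact force between bar and the fingers above 2 N and contact force between bar and cabinet below 0.05 N and linear speed of bar below 0.03 m/s); the arm keeps its last pose, push and grip.
It fails at once if the bar is forced against the rails (over 40 N) (contact force between bar and rails above 40 N).
It fails at once if a bystander is moved more than 30 mm (distance of any of adaptor, short_bar, screwdriver, cable_guide, screw_tray, mug, patch_panel from where it was at the start of the episode above 0.03 m).
It also fails if it takes over 40 s, if anything falls off the work surface, if the arm or the gripper's body presses on something with over 40 N, if the wrist force passes 120 N, or if a joint passes its speed limit or range.

## Working session

There is one attempt and no reset: what is moved stays moved. The work goes in short steps, Python scripts to look and compute and a tool call to move; the robot and the scene stay as the last step left them, time stands still between calls to the robot, and variables do not carry over. Pictures are saved under pics/ and viewed, and the job is handed in when it is done.

Besides the shell and the picture viewer there is one more tool, called after "Call:" by a JSON object that holds its "fn" and its "kwargs". apply_moves: Moves the arm, as the interface text tells. Its arguments: {"type":"object","properties":{"targets":{"type":"array"},"newtons":{"type":"number"}},"required":["targets"]}

```bash
mkdir -p pics; cat > h.py <<'E'
import numpy as np, cv2, pickle
from workcell import bot, camera, recognise
def snap(n,f):
    c=camera(n); cv2.imwrite('pics/'+f,cv2.cvtColor(c['img'],cv2.COLOR_RGB2BGR)); pickle.dump(c,open(f'pics/{n}.pkl','wb')); return c
def load(n): return pickle.load(open(f'pics/{n}.pkl','rb'))
def proj(c,P):
    P=np.atleast_2d(P); R=np.array(c['rotation']); q=(P-np.array(c['origin']))@R
    s=np.c_[q[:,0]/-q[:,2],-q[:,1]/-q[:,2]]; r2=(s**2).sum(1,keepdims=True); s=s*(1+c['k1']*r2)
    K=np.array(c['intrinsics']); return s@np.diag([K[0,0],K[1,1]])+K[:2,2]
def unproj(c,uv,z):
    K=np.array(c['intrinsics']); d=(np.atleast_2d(uv)-K[:2,2])/[K[0,0],K[1,1]]; s=d.copy()
    for _ in range(20): s=d/(1+c['k1']*(s**2).sum(1,keepdims=True))
    w=np.c_[s[:,0],-s[:,1],-np.ones(len(s))]@np.array(c['rotation']).T
    o=np.array(c['origin']); return o+w*((z-o[2])/w[:,2:3])
E
python3 - <<'E'
from h import *
for n in ['scene','top']:
    c=snap(n,n+'0.png'); print(n,c['intrinsics'],c['k1'],c['origin'],c['rotation'])
    for q in ['cabinet','rails','bar_center','bar_end_a','adaptor','short_bar']:
        print(q,[(np.round(d['box']).tolist(),round(d['conf'],2)) for d in recognise(q,n)][:3])
print(bot.get_obs())
E
```

```text
scene [[540.96955613   0.         324.74091917]
 [  0.         540.96955613 231.82495241]
 [  0.           0.           1.        ]] -0.05713145976938315 [ 1.26186467 -0.16495366  1.07128204] [36.62631109  0.1864211  79.9872094 ]
cabinet [([262.0, 196.0, 430.0, 302.0], 0.6)]
rails [([259.0, 200.0, 432.0, 278.0], 0.92), ([84.0, 274.0, 214.0, 344.0], 0.63)]
bar_center [([296.0, 236.0, 399.0, 255.0], 0.76)]
bar_end_a [([298.0, 232.0, 400.0, 257.0], 0.56)]
adaptor [([276.0, 320.0, 294.0, 377.0], 0.23)]
short_bar [([328.0, 329.0, 403.0, 344.0], 0.64)]
top [[450.96953783   0.         324.03815026]
 [  0.         450.96953783 231.17262767]
 [  0.           0.           1.        ]] -0.020820728192806736 [ 0.49488985 -0.02131151  1.0435068 ] [  3.72983141  -1.10417225 -88.58180946]
cabinet [([206.0, 162.0, 395.0, 294.0], 0.8), ([271.0, 136.0, 346.0, 148.0], 0.73)]
rails [([205.0, 163.0, 395.0, 291.0], 0.81)]
bar_center [([247.0, 209.0, 350.0, 250.0], 0.55)]
bar_end_a [([250.0, 208.0, 348.0, 253.0], 0.89), ([272.0, 136.0, 344.0, 147.0], 0.52)]
adaptor [([257.0, 183.0, 266.0, 198.0], 0.65)]
short_bar [([272.0, 138.0, 346.0, 146.0], 0.91)]
{'time': 0.7, 'q': array([6.34808926e+01, 4.97865431e+00, 1.00800066e+01, 9.50998723e+01,
       1.15923586e-03, 9.00032911e+01]), 'qd': array([-0.00319362,  0.11255652, -0.0478621 , -0.08494017,  0.07449614,
        0.01873686]), 'joint_efforts': array([ 1.09520490e-03, -5.19956803e+01,  4.64790630e+01,  8.89825078e-04,
        7.26982353e-05,  3.40176442e-06]), 'ee_pos': array([0.24556973, 0.49213853, 0.23130257]), 'tcp_rot': array([ 1.79998520e+02, -1.15932086e-03,  1.53477602e+02]), 'wrist_force': array([-0.60490059, -0.0159618 ,  0.09418093]), 'torque': array([-0.02569419, -0.03670319,  0.00014366]), 'opening': 0.08552336679077897}
```

```bash
sed -i "s/R=np.array(c\['rotation'\])/R=rot(c)/; s/np.array(c\['rotation'\]).T/rot(c).T/" h.py; cat >> h.py <<'E'
from scipy.spatial.transform import Rotation as Ro
def rot(c): return Ro.from_euler('xyz',c['rotation'],degrees=True).as_matrix()
E
python3 - <<'E'
from h import *
for n in ['scene','top']:
    i=cv2.imread(f'pics/{n}0.png'); b=[240,180,450,310] if n=='scene' else [190,125,410,300]
    cv2.imwrite(f'pics/{n}0z.png',cv2.resize(i[b[1]:b[3],b[0]:b[2]],None,fx=3.6 if n=='top' else 3.8,fy=3.6 if n=='top' else 3.8,interpolation=2)[:600,:800])
E
```

```text
(no output)
```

View pics/scene0.png

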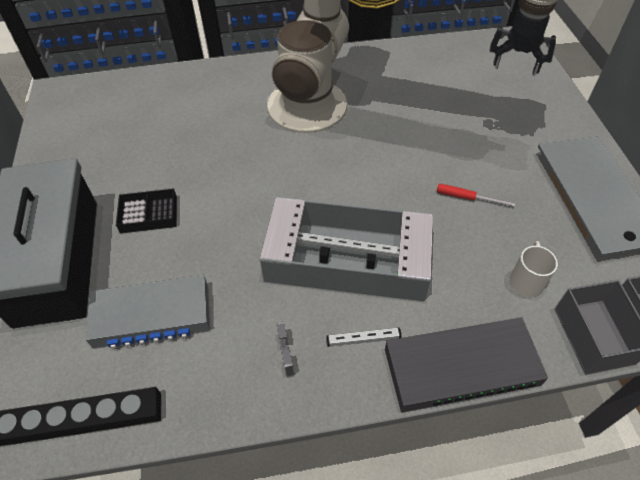

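View pics/top0.png

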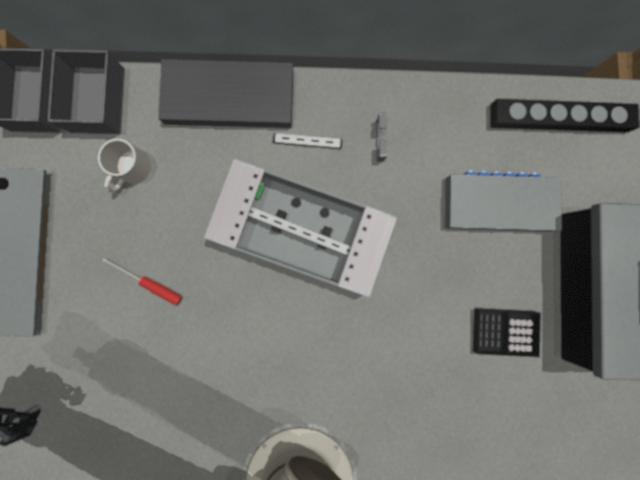

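View pics/top0z.png

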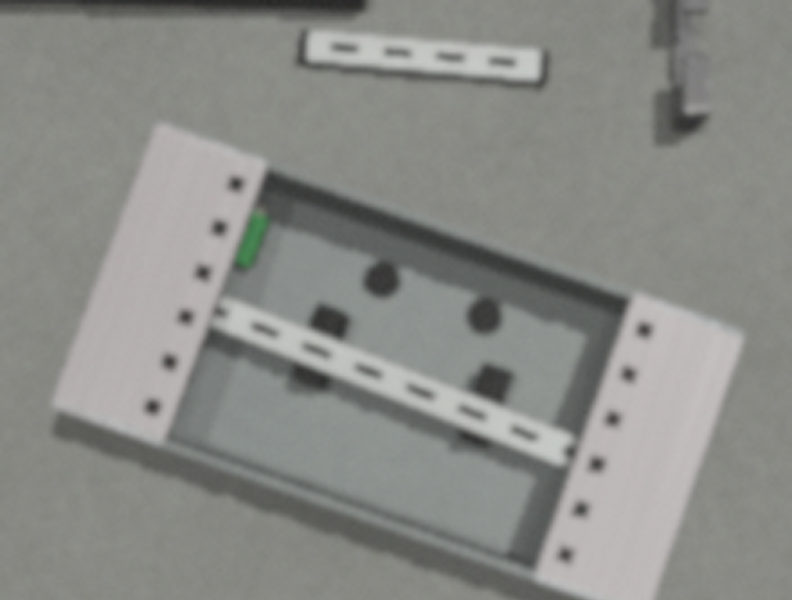

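View pics/scene0z.png

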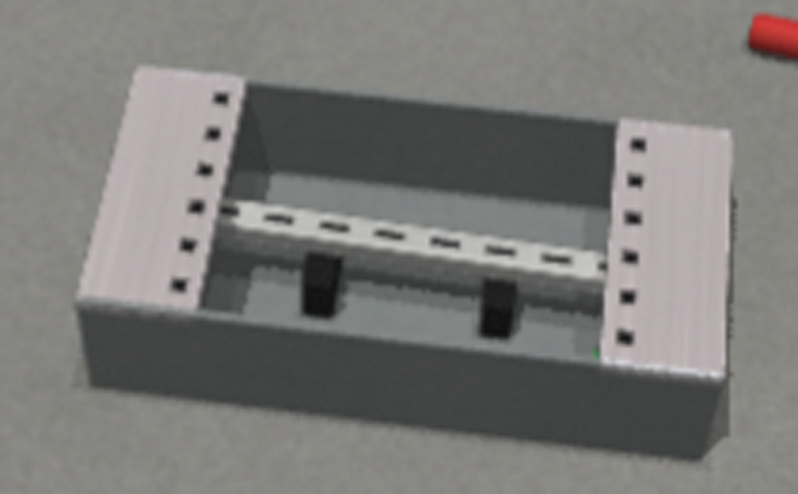

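The top view shows the cabinet tilted in the picture (rail outer corners near (234,159), (396,218), (204,237)). The bar runs from about (251,212) to (349,250) and the adaptor is at (260,191), under the left (+y) rail. I'll fit the poses next.

```bash
cat > m.py <<'E'
from h import *
from scipy.optimize import least_squares
t=load('top'); s=load('scene')
zt=lambda L:np.array(L)/3.6+[190,125]
zs=lambda L:np.array(L)/3.8+[240,180]
# cabinet frame points at z .093 (y -> image left in top)
M=np.array([[.09,.185,.093],[.09,-.185,.093],[-.09,.185,.093],[.085,.115,.093],[-.09,.115,.093],[.09,-.115,.093],[-.09,-.115,.093]])
ut=zt([[157,123],[743,335],[52,405],[267,168],[165,442],[633,293],[537,572]])
# scene: image right=+y, image down=+x
us=zs([[725,375],[80,298],[730,130],[600,357],[616,118],[200,306],[244,80]])
def W(p,M): 
    c,s_=np.cos(p[2]),np.sin(p[2]); return np.c_[p[0]+c*M[:,0]-s_*M[:,1],p[1]+s_*M[:,0]+c*M[:,1],M[:,2]]
for nm,sel in [('top',(1,0)),('scene',(0,1)),('both',(1,1))]:
    f=lambda p:np.r_[sel[0]*(proj(t,W(p,M))-ut).ravel(),sel[1]*(proj(s,W(p,M))-us).ravel()]
    r=least_squares(f,[.45,0,-.3]); print(nm,r.x,np.degrees(r.x[2]),np.abs(r.fun).max())
p=r.x
# bar centreline points at top face z=.058
for c,u in [(t,zt([[228,315],[570,450]])),(s,zs([[240,212],[600,266]]))]:
    w=unproj(c,u,.058); a,b=w[:2]
    cy=[np.cos(p[2]),np.sin(p[2])]
    for x in w:
        d=x[:2]-p[:2]; print('cab frame',d@cy, d@[-cy[1],cy[0]])
E
python3 m.py
```

```text
top [ 0.56460304  0.01022315 -0.31873226] -18.26201315110702 1.9888898362098644
scene [ 0.56472035  0.01039548 -0.31823592] -18.23357525768591 2.102854037423583
both [ 0.56465358  0.01030681 -0.31853986] -18.250989347699868 2.068592401076387
cab frame -0.003178777715783537 0.1114899503674928
cab frame -0.010354653127130322 -0.11203978570383906
cab frame -0.009572996725544672 -0.10725747821368334
cab frame -0.0004038733567476881 0.11311349541272066
```

```bash
cat > plan.py <<'E'
from h import *
CX,CY,CYAW=0.5646,0.0103,-18.25
def rows(frm_p,frm_R,tp,tR):
    """shift (30mm units), turn (6deg units)"""
    rv=np.degrees((tR*frm_R.inv()).as_rotvec())/6
    return np.round((np.array(tp)-frm_p)/.03,2), np.round(rv,2)
def bars2w(x,y,z,yaw=CYAW):
    c,s=np.cos(np.radians(yaw)),np.sin(np.radians(yaw)); return np.array([CX+c*x-s*y,CY+s*x+c*y,z])
E
python3 - <<'E'
from m import *
# slots in top
u=zt([[220,312],[265,329],[317,350],[369,371],[420,392],[473,413],[525,434],[571,451]])
w=unproj(t,u,.058); cy=np.array([np.cos(p[2]),np.sin(p[2])])
for x in w: d=x[:2]-p[:2]; print(np.round([d@cy, d@[-cy[1],cy[0]]],4))
us=zs([[280,219],[334,227],[389,234],[445,242],[500,251],[556,259]])
for x in unproj(s,us,.058): d=x[:2]-p[:2]; print('s',np.round([d@cy, d@[-cy[1],cy[0]]],4))
for x in unproj(t,zt([[243,264],[265,213],[240,265]]),.021): d=x[:2]-p[:2]; print('ad',np.round([d@cy, d@[-cy[1],cy[0]]],4))
E
```

```text
top [ 0.56460304  0.01022315 -0.31873226] -18.26201315110702 1.9888898362098644
scene [ 0.56472035  0.01039548 -0.31823592] -18.23357525768591 2.102854037423583
both [ 0.56465358  0.01030681 -0.31853986] -18.250989347699868 2.068592401076387
cab frame -0.003178777715783537 0.1114899503674928
cab frame -0.010354653127130322 -0.11203978570383906
cab frame -0.009572996725544672 -0.10725747821368334
cab frame -0.0004038733567476881 0.11311349541272066
[-0.0031  0.1167]
[-0.0036  0.0874]
[-0.005   0.0532]
[-0.0063  0.0191]
[-0.0079 -0.0144]
[-0.0091 -0.049 ]
[-0.0104 -0.083 ]
[-0.0107 -0.1128]
s [-0.0078 -0.0822]
s [-0.0065 -0.0488]
s [-0.006  -0.0151]
s [-0.0049  0.0192]
s [-0.0029  0.0527]
s [-0.0018  0.0866]
ad [0.0324 0.1199]
ad [0.0677 0.1181]
ad [0.0312 0.1215]
```

```bash
python3 - <<'E'
from plan import *
o=bot.get_obs(); R=Ro.from_euler('xyz',o['tcp_rot'],degrees=True)
g=bars2w(-.006,.012,.16); print(g)
# TCP yaw: y axis along bar x
tR=Ro.from_euler('xyz',[180,0,-20.5+90],degrees=True); print(tR.as_matrix()[:,1])
print(rows(o['ee_pos'],R,g,tR))
E
```

```text
[0.56265977 0.02357537 0.16      ]
[ 9.36672189e-01 -3.50207381e-01  1.22464680e-16]
(array([ 10.57, -15.62,  -2.38]), array([ -0.,   0., -14.]))
```

Call:
{"fn": "apply_moves", "kwargs": {"targets": [1.5,-2.2,0,0,0,-1.4,1,3,-4.4,0,0,0,-2.8,1,4,-6,0,0,0,-4.2,1,5,-7.4,0,0,0,-5.6,1,5.3,-7.8,0,0,0,-7,1]}}

```text
time: 1.2
ee_pos: [0.3865, 0.2835, 0.2315]
tcp_rot: [180.0, -0.0, 111.2]
wrist_force: [1.5, 0.5, -0.0]
opening: 0.0852
```

```bash
cat > st.py <<'E'
from plan import *
import sys
o=bot.get_obs(); R=Ro.from_euler('xyz',o['tcp_rot'],degrees=True)
print('t',o['time'],o['ee_pos'].round(4),o['tcp_rot'].round(2),'q',o['q'].round(1),'F',o['wrist_force'].round(2),'T',o['torque'].round(2),o['opening'])
x,y,z,th=map(float,sys.argv[1:5]); yaw=float(sys.argv[5]) if len(sys.argv)>5 else -20.5
g=bars2w(x,y,z)
b=Ro.from_euler('xyz',[180,0,yaw+90],degrees=True)
ax=Ro.from_euler('z',yaw,degrees=True).apply([1,0,0])
tR=Ro.from_rotvec(ax*np.radians(th))*b
print(rows(o['ee_pos'],R,g,tR))
E
python3 st.py -.006 .012 .16 0
```

```text
t 1.2 [0.3865 0.2835 0.2315] [ 1.7996e+02 -1.0000e-02  1.1116e+02] q [ 36.3  -4.7   0.4  95.1  -0.  105.1] F [ 1.46  0.55 -0.03] T [ 0.06 -0.07  0.  ] 0.08517186925712697
(array([ 5.87, -8.66, -2.38]), array([-0.  ,  0.01, -6.94]))
```

Call:
{"fn": "apply_moves", "kwargs": {"targets": [1.1,-1.6,-0.4,0,0,-1.4,1,2.2,-3.2,-0.9,0,0,-2.8,1,3.3,-4.8,-1.4,0,0,-4.2,1,4.4,-6.4,-1.9,0,0,-5.6,1,5.27,-7.82,-2.38,0,0,-7,1]}}

```text
time: 1.7
ee_pos: [0.523, 0.0826, 0.1708]
tcp_rot: [180.0, -0.0, 69.1]
wrist_force: [0.6, 1.1, 0.4]
opening: 0.0853
```

Call:
{"fn": "apply_moves", "kwargs": {"targets": [0,0,0,0,0,0,1,0,0,0,0,0,0,1,0,0,0,0,0,0,1]}}

```text
time: 2.0
ee_pos: [0.5218, 0.0852, 0.1714]
tcp_rot: [180.0, -0.0, 69.6]
wrist_force: [0.1, 0.5, -0.1]
opening: 0.0852
```

```bash
python3 st.py -.006 .012 .030 0; python3 -c "
from h import *
snap('top','top1.png')
snap('scene','scene1.png')"
```

```text
t 2.0 [0.5218 0.0852 0.1714] [ 1.7999e+02 -2.0000e-02  6.9580e+01] q [  9.3   1.2  -0.5  88.3   0.  119.7] F [ 0.15  0.52 -0.13] T [0.01 0.02 0.04] 0.08523220727378428
(array([ 1.36, -2.05, -4.71]), array([-0.  ,  0.  , -0.01]))
```

View pics/scene1.png

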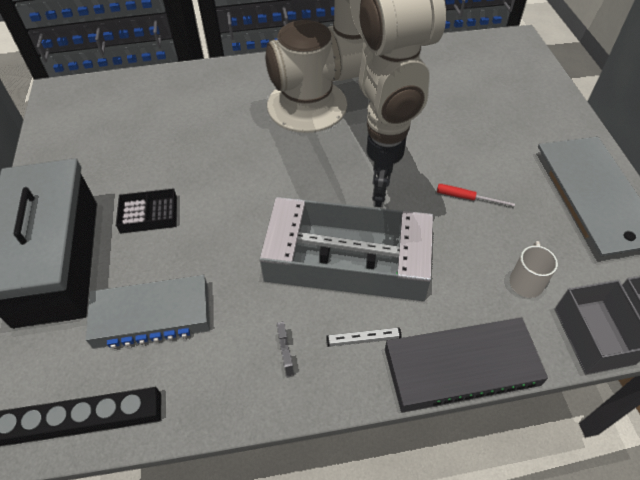

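The gripper (tips near (380,205)) is still short of the bar, because the joint speed limit slowed the move. I'll continue to a point above the grasp.

Call:
{"fn": "apply_moves", "kwargs": {"targets": [0.7,-1.0,-0.2,0,0,0,1,1.36,-2.05,-0.4,0,0,0,1,1.36,-2.05,-0.4,0,0,0,1,1.36,-2.05,-0.4,0,0,0,1]}}

```text
time: 2.5
ee_pos: [0.5627, 0.0236, 0.1591]
tcp_rot: [-180.0, -0.0, 69.5]
wrist_force: [-0.9, 0.6, -0.0]
opening: 0.0853
```

```bash
python3 -c "
from h import *
for n in ['top','scene']:
  c=snap(n,n+'2.png'); i=cv2.imread(f'pics/{n}2.png')[120:320,200:460]; cv2.imwrite(f'pics/{n}2z.png',cv2.resize(i,None,fx=3,fy=3,interpolation=2))
"; python3 st.py -.006 .012 .030 0
```

```text
t 2.6 [0.5625 0.0242 0.1595] [ 1.7998e+02 -2.0000e-02  6.9570e+01] q [  2.5   5.9   3.1  87.2   0.  112.9] F [-0.59 -0.74  0.54] T [ 0.    0.01 -0.03] 0.08560319284213581
(array([ 0.  , -0.02, -4.32]), array([-0.  ,  0.  , -0.01]))
```

View pics/scene2z.png

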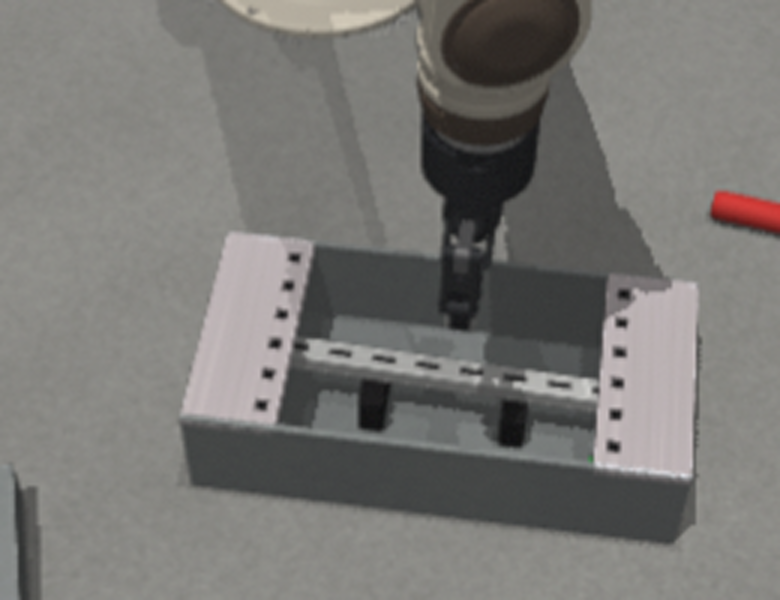

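View pics/top2z.png

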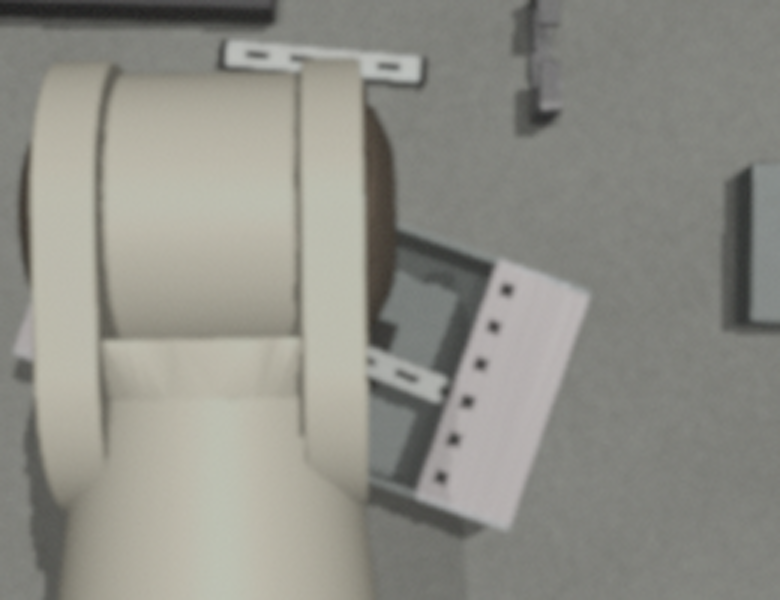

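The fingers are in line over the bar in the scene view; the arm hides it in the top view. I'll lower and grip.

Call:
{"fn": "apply_moves", "kwargs": {"targets": [0,0,-1,0,0,0,1,0,0,-2,0,0,0,1,0,0,-3,0,0,0,1,0,0,-3.8,0,0,0,1,0,0,-4.3,0,0,0,1]}}

```text
time: 3.1
ee_pos: [0.5618, 0.0242, 0.0286]
tcp_rot: [-179.9, 0.0, 69.6]
wrist_force: [-0.1, 0.6, -0.1]
opening: 0.0853
```

Call:
{"fn": "apply_moves", "kwargs": {"targets": [0,0,0,0,0,0,1,0,0,0,0,0,0,0.6,0,0,0,0,0,0,0.4,0,0,0,0,0,0,0.3,0,0,0,0,0,0,0.2], "newtons": 60}}

```text
time: 3.6
ee_pos: [0.5633, 0.0231, 0.0309]
tcp_rot: [179.9, -0.0, 69.5]
wrist_force: [0.5, -0.1, -1.2]
opening: 0.0284
```

Call:
{"fn": "apply_moves", "kwargs": {"targets": [0,0,0,0,0,0,0.1,0,0,0,0,0,0,0,0,0,0,0,0,0,0,0,0,0,0,0,0,0,0,0,0,0,0,0,0], "newtons": 60}}

```text
time: 4.1
ee_pos: [0.5633, 0.023, 0.0308]
tcp_rot: [179.9, -0.0, 69.5]
wrist_force: [0.1, -0.8, 6.5]
opening: 0.019
```

```bash
python3 st.py -.006 .012 .030 0;python3 -c "
from h import *
for n in ['scene']:
  c=snap(n,n+'3.png'); i=cv2.imread(f'pics/{n}3.png')[120:320,200:460]; cv2.imwrite(f'pics/{n}3z.png',cv2.resize(i,None,fx=3,fy=3,interpolation=2))
"
```

```text
t 4.1 [0.5633 0.023  0.0308] [ 1.7993e+02 -3.0000e-02  6.9480e+01] q [  2.3   7.7  -9.2  73.   -0.  112.9] F [ 0.07 -0.82  6.52] T [-0.01  0.14  0.04] 0.019013064828330078
(array([-0.02,  0.02, -0.03]), array([-0.  ,  0.01,  0.  ]))
```

View pics/scene3z.png

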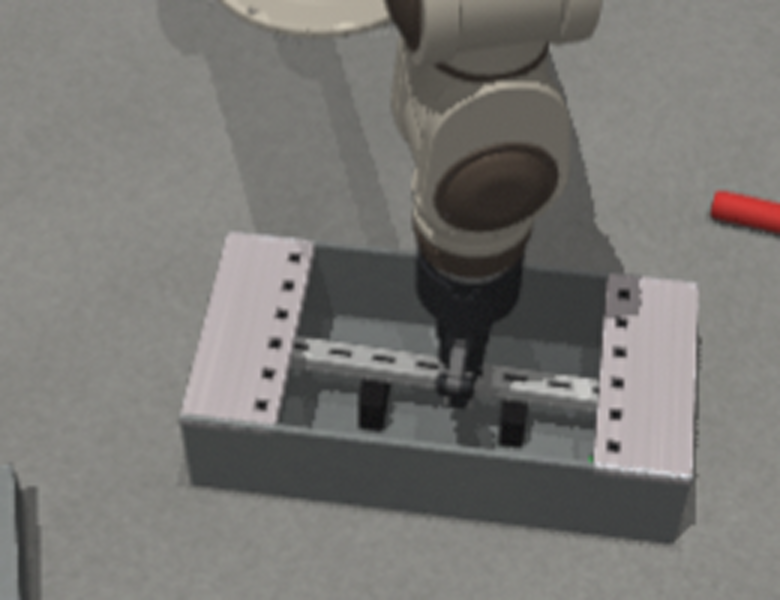

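The bar is gripped near (460,380) in the zoomed view, with the opening at 19 mm. I'll lift it level by 17 mm.

Call:
{"fn": "apply_moves", "kwargs": {"targets": [0,0,0.2,0,0,0,0,0,0,0.4,0,0,0,0,0,0,0.57,0,0,0,0,0,0,0.57,0,0,0,0,0,0,0.57,0,0,0,0], "newtons": 80}}

```text
time: 4.65
ee_pos: [0.5629, 0.0231, 0.0471]
tcp_rot: [180.0, -0.0, 69.5]
wrist_force: [0.9, 1.0, -1.7]
opening: 0.0186
```

```bash
python3 -c "
from h import *
for n in ['scene']:
  c=snap(n,n+'4.png'); i=cv2.imread(f'pics/{n}4.png')[120:320,200:460]; cv2.imwrite(f'pics/{n}4z.png',cv2.resize(i,None,fx=3,fy=3,interpolation=2))
"; python3 st.py -.006 .012 .047 0
```

```text
t 4.7 [0.5627 0.023  0.0469] [-1.7998e+02  1.0000e-02  6.9480e+01] q [  2.3   7.3  -7.9  74.9  -0.  112.9] F [ 0.19  0.13 -1.54] T [0.05 0.   0.01] 0.01844488625406414
(array([-0.  ,  0.02,  0.  ]), array([ 0., -0.,  0.]))
```

View pics/scene4z.png

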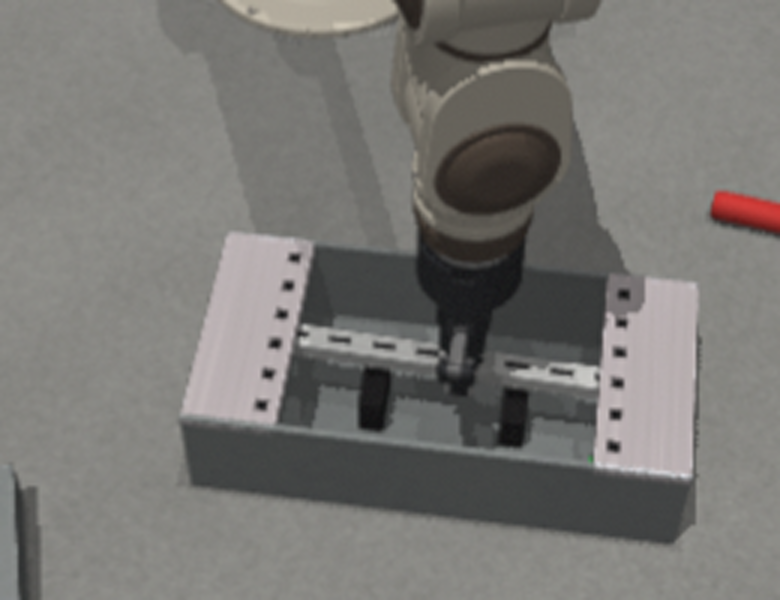

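```bash
cat > seq.py <<'E'
from plan import *
yaw=-20.5; B=Ro.from_euler('z',yaw,degrees=True); base=Ro.from_euler('xyz',[180,0,yaw+90],degrees=True)
def pose(s,zc,th):
    T=B*Ro.from_euler('x',th,degrees=True)*B.inv()
    C=bars2w(-.0065,.002,zc)+(s-.002)*B.apply([0,1,0])
    return C+ (T*B).apply([0,.010,-.019]), T*base
def show(wps,yawnote=None):
    p0,R0=pose(*wps[0])
    for w in wps[1:]: print(w,*rows(p0,R0,*pose(*w)))
if __name__=='__main__':
    o=bot.get_obs(); p,_=pose(.002,.067,0); print(o['ee_pos']-p)
    show([(.002,.067,0),(-.010,.067,0),(-.022,.067,0),(-.033,.067,0)])
    show([(-.033,.067,0),(-.033,.068,5),(-.033,.069,10),(-.033,.071,15),(-.033,.073,20)])
    show([(-.033,.073,20),(-.018,.0785,20),(-.001,.085,20),(.015,.091,20),(.030,.096,20)])
    show([(.030,.096,20),(.030,.13,20),(.03,.165,20),(.03,.20,20)])
    show([(.03,.20,20),(.022,.20,15),(.015,.20,10),(.008,.20,5),(.0,.20,0)])
E
python3 seq.py
```

```text
[ 0.00016318 -0.00057822 -0.00112698]
(-0.01, 0.067, 0) [-0.14 -0.37  0.  ] [0. 0. 0.]
(-0.022, 0.067, 0) [-0.28 -0.75  0.  ] [0. 0. 0.]
(-0.033, 0.067, 0) [-0.41 -1.09  0.  ] [0. 0. 0.]
(-0.033, 0.068, 5) [0.02 0.05 0.06] [ 0.78 -0.29  0.  ]
(-0.033, 0.069, 10) [0.04 0.1  0.13] [ 1.56 -0.58  0.  ]
(-0.033, 0.071, 15) [0.05 0.14 0.24] [ 2.34 -0.88 -0.  ]
(-0.033, 0.073, 20) [0.07 0.18 0.35] [ 3.12 -1.17  0.  ]
(-0.018, 0.0785, 20) [0.18 0.47 0.18] [0. 0. 0.]
(-0.001, 0.085, 20) [0.37 1.   0.4 ] [0. 0. 0.]
(0.015, 0.091, 20) [0.56 1.5  0.6 ] [0. 0. 0.]
(0.03, 0.096, 20) [0.74 1.97 0.77] [0. 0. 0.]
(0.03, 0.13, 20) [0.   0.   1.13] [0. 0. 0.]
(0.03, 0.165, 20) [0.  0.  2.3] [0. 0. 0.]
(0.03, 0.2, 20) [0.   0.   3.47] [0. 0. 0.]
(0.022, 0.2, 15) [-0.11 -0.29 -0.04] [-0.78  0.29 -0.  ]
(0.015, 0.2, 10) [-0.21 -0.55 -0.08] [-1.56  0.58 -0.  ]
(0.008, 0.2, 5) [-0.31 -0.82 -0.12] [-2.34  0.88 -0.  ]
(0.0, 0.2, 0) [-0.42 -1.12 -0.15] [-3.12  1.17 -0.  ]
```

Call:
{"fn": "apply_moves", "kwargs": {"targets": [-0.14,-0.37,0,0,0,0,0,-0.28,-0.75,0,0,0,0,0,-0.41,-1.09,0,0,0,0,0,-0.41,-1.09,0,0,0,0,0,-0.41,-1.09,0,0,0,0,0]}}

```text
time: 5.2
ee_pos: [0.5505, -0.0102, 0.0472]
tcp_rot: [180.0, -0.0, 69.4]
wrist_force: [0.2, -0.5, -2.3]
opening: 0.0187
```

```bash
python3 -c "
from h import *
print(bot.get_obs()['wrist_force'],bot.get_obs()['torque'])
for n in ['scene']:
  c=snap(n,n+'5.png'); i=cv2.imread(f'pics/{n}5.png')[120:320,200:460]; cv2.imwrite(f'pics/{n}5z.png',cv2.resize(i,None,fx=3,fy=3,interpolation=2))
"
```

```text
[ 0.23344083 -0.53359883 -2.3403721 ] [ 0.06281606  0.05433304 -0.01933995]
```

View pics/scene5z.png

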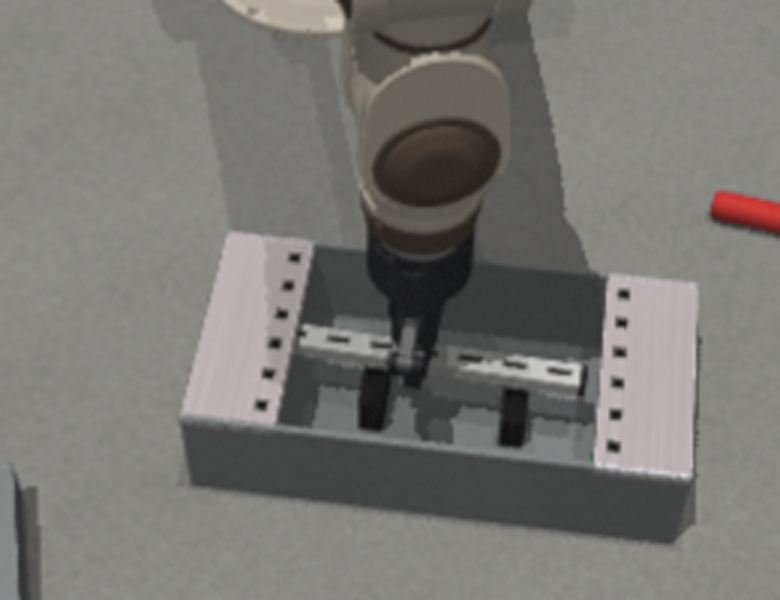

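The +y end cap now shows at (585,377) in the zoomed view, clear of the rail edge at (605). I'll tilt that end up.

Call:
{"fn": "apply_moves", "kwargs": {"targets": [0.02,0.05,0.06,0.78,-0.29,0,0,0.04,0.1,0.13,1.56,-0.58,0,0,0.04,0.1,0.13,1.56,-0.58,0,0]}}

```text
time: 5.55
ee_pos: [0.5516, -0.0074, 0.0511]
tcp_rot: [-180.0, -10.1, 69.4]
wrist_force: [-0.4, -0.2, -1.5]
opening: 0.0188
```

Call:
{"fn": "apply_moves", "kwargs": {"targets": [0.01,0.04,0.11,0.78,-0.3,0,0,0.03,0.08,0.22,1.56,-0.59,0,0,0.03,0.08,0.22,1.56,-0.59,0,0,0.03,0.08,0.22,1.56,-0.59,0,0]}}

```text
time: 5.95
ee_pos: [0.5526, -0.0045, 0.0573]
tcp_rot: [-180.0, -19.8, 69.5]
wrist_force: [-0.1, 0.1, -1.8]
opening: 0.0189
```

```bash
python3 -c "
from seq import *
o=bot.get_obs(); print(o['wrist_force'],o['torque'],o['q'].round(1)); p,R=pose(-.033,.073,20); print(o['ee_pos']-p,(R*Ro.from_euler('xyz',o['tcp_rot'],degrees=True).inv()).as_rotvec(degrees=True))
for n in ['scene']:
  c=snap(n,n+'6.png'); i=cv2.imread(f'pics/{n}6.png')[120:320,200:460]; cv2.imwrite(f'pics/{n}6z.png',cv2.resize(i,None,fx=3,fy=3,interpolation=2))
"
```

```text
[-0.05228089  0.06412134 -1.81380519] [-0.3691383   0.09998817  0.0579706 ] [-10.4   1.4 -14.9  70.1  19.5 100.8]
[ 0.00021798 -0.00086524 -0.00121648] [ 0.18655249 -0.07691422  0.04541217]
```

View pics/scene6z.png

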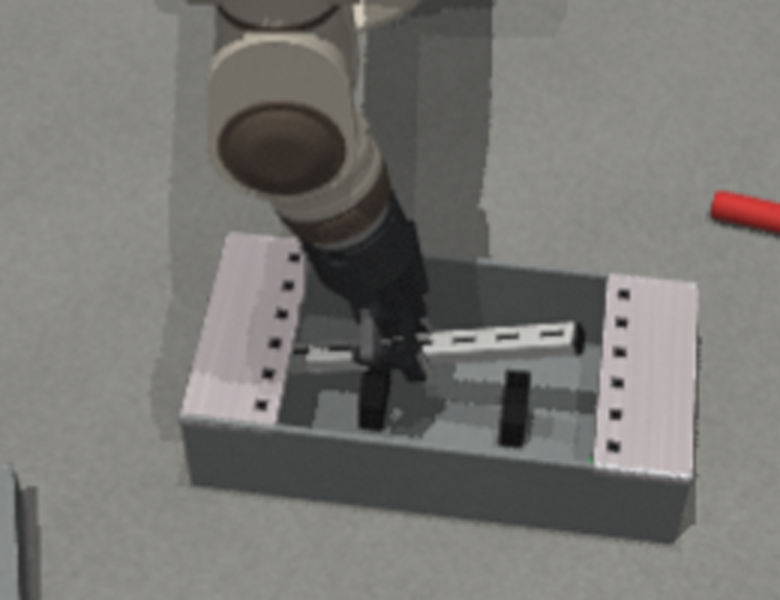

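The bar is slanted, with its raised end at (578,338) zoomed. I'll compare this with the model.

```bash
cat > endchk.py <<'E'
from seq import *
def ends(s,zc,th,c):
    T=B*Ro.from_euler('x',th,degrees=True)
    C=bars2w(-.0065,.002,zc)+(s-.002)*B.apply([0,1,0])
    for y in (.14,-.14):
        w=C+T.apply([[0,y,0.008],[0,y,-.008]]); print(w.round(3).tolist(),((proj(c,w)-[200,120])*3).round(0).tolist())
E
python3 -c "
from endchk import *
c=load('scene'); ends(-.033,.073,20,c); ends(-.033,.073,18,c)"
```

```text
[[0.592, 0.102, 0.128], [0.594, 0.107, 0.113]] [[580.0, 329.0], [586.0, 343.0]]
[[0.5, -0.144, 0.033], [0.502, -0.139, 0.018]] [[237.0, 354.0], [245.0, 366.0]]
[[0.593, 0.104, 0.124], [0.594, 0.108, 0.109]] [[582.0, 333.0], [587.0, 347.0]]
[[0.499, -0.146, 0.037], [0.501, -0.141, 0.022]] [[235.0, 350.0], [242.0, 362.0]]
```

This agrees with the model: the upper end is at about 0.12 m and the lower end at about 0.025 m. Next I'll pull the bar out along its own axis, then straight up.

Call:
{"fn": "apply_moves", "kwargs": {"targets": [0.18,0.47,0.18,0,0,0,0,0.37,1.0,0.4,0,0,0,0,0.56,1.5,0.6,0,0,0,0,0.74,1.97,0.77,0,0,0,0,0.74,1.97,0.77,0,0,0,0]}}

```text
time: 6.5
ee_pos: [0.5758, 0.0572, 0.0818]
tcp_rot: [179.9, -20.0, 69.7]
wrist_force: [0.5, -1.0, -1.4]
opening: 0.0184
```

```bash
python3 -c "
from endchk import *
o=bot.get_obs(); print(o['wrist_force'],o['torque'],o['q'].round(1)); p,R=pose(.03,.096,20); print(o['ee_pos']-p)
for n in ['scene']:
  c=snap(n,n+'7.png'); i=cv2.imread(f'pics/{n}7.png')[120:320,200:460]; cv2.imwrite(f'pics/{n}7z.png',cv2.resize(i,None,fx=3,fy=3,interpolation=2))
ends(.03,.096,20,c)
"
```

```text
[ 0.47046366 -1.03070247 -1.42532889] [-0.38673994  0.13535599  0.05589689] [ -3.6   2.  -11.6  70.3  19.1 107.8]
[0.00136647 0.00188497 0.00020183]
[[0.614, 0.161, 0.151], [0.616, 0.166, 0.136]] [[672.0, 323.0], [676.0, 336.0]]
[[0.522, -0.085, 0.056], [0.524, -0.08, 0.041]] [[314.0, 348.0], [321.0, 361.0]]
```

View pics/scene7z.png

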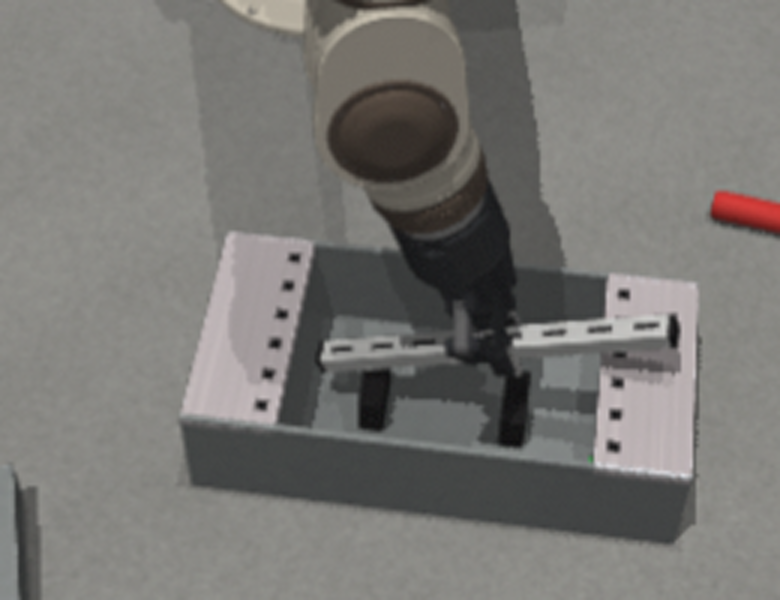

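The lower end (320,352 zoomed) is inside the opening and matches the prediction, and the upper end (673,330) is above the +y rail. I'll lift straight up, then level the bar.

Call:
{"fn": "apply_moves", "kwargs": {"targets": [0,0,0.8,0,0,0,0,0,0,1.6,0,0,0,0,0,0,2.5,0,0,0,0,0,0,3.4,0,0,0,0,0,0,3.4,0,0,0,0]}}

```text
time: 7.05
ee_pos: [0.5761, 0.0545, 0.1865]
tcp_rot: [179.7, -20.1, 69.6]
wrist_force: [-0.7, -0.2, -1.6]
opening: 0.0187
```

Call:
{"fn": "apply_moves", "kwargs": {"targets": [-0.11,-0.29,-0.04,-0.78,0.29,0,0,-0.21,-0.55,-0.08,-1.56,0.58,0,0,-0.31,-0.82,-0.12,-2.34,0.88,0,0,-0.42,-1.12,-0.15,-3.12,1.17,0,0,-0.42,-1.12,-0.15,-3.12,1.17,0,0]}}

```text
time: 7.55
ee_pos: [0.562, 0.0217, 0.1766]
tcp_rot: [-179.9, 0.1, 69.6]
wrist_force: [0.3, 0.6, -2.0]
opening: 0.0187
```

Call:
{"fn": "apply_moves", "kwargs": {"targets": [0,0,0,0,0,0,0,0,0,0,0,0,0,0,0,0,0,0,0,0,0,0,0,0,0,0,0,0,0,0,0,0,0,0,0]}}

```text
time: 8.05
ee_pos: [0.5622, 0.021, 0.1783]
tcp_rot: [180.0, -0.0, 69.5]
wrist_force: [0.1, -0.0, -2.1]
opening: 0.019
```

```bash
python3 -c "
from endchk import *
o=bot.get_obs(); print(o['wrist_force'],o['torque'],o['q'].round(1),np.abs(o['qd']).max()); p,R=pose(.0,.20,0); print(o['ee_pos'],o['ee_pos']-p,o['opening'])
c=snap('top','top8.png')
for n in ['scene']:
  c=snap(n,n+'8.png'); i=cv2.imread(f'pics/{n}8.png')[120:320,200:460]; cv2.imwrite(f'pics/{n}8z.png',cv2.resize(i,None,fx=3,fy=3,interpolation=2))
ends(.0,.20,0,c)
"
```

```text
[ 0.06592259 -0.01780806 -2.14099702] [-0.00572927  0.01849966 -0.02923757] [  2.1   5.9   5.2  89.3   0.  112.7] 0.23801932989640862
[0.562187   0.02102205 0.17830832] [ 0.00033206 -0.00070629 -0.00269168] 0.018951290372065152
[[0.607, 0.143, 0.208], [0.607, 0.143, 0.192]] [[656.0, 269.0], [653.0, 283.0]]
[[0.509, -0.119, 0.208], [0.509, -0.119, 0.192]] [[257.0, 213.0], [258.0, 228.0]]
```

View pics/scene8z.png

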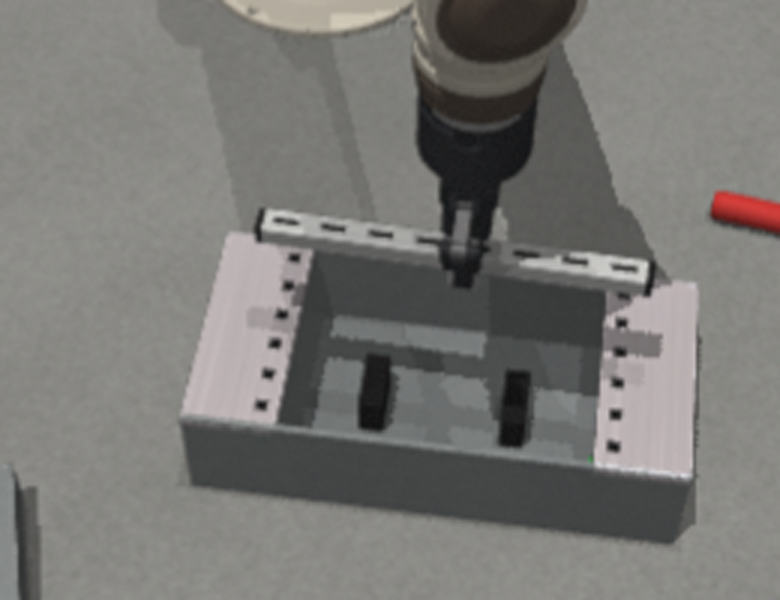

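View pics/top8.png

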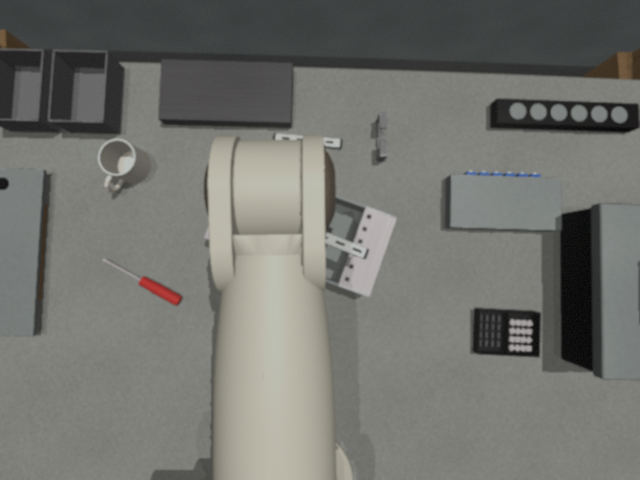

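The bar is held level: its end caps at (261,224) and (650,277) zoomed match the level model at about z 0.197 m to within a few pixels. The bystanders in view are where they were, so I'm handing in.

```bash
python3 -c "
from workcell import bot
bot.job_done(); o=bot.get_obs(); print(o['time'],o['opening'],o['ee_pos'])"
```

```text
the job is handed in; nothing more can be done
the job is handed in; nothing more can be done
```

The bar is out of the cabinet and the job is handed in, with the gripper still holding the bar. No verdict is reported.

**What I did:** I gripped the bar about 10 mm off its centre and lifted it 17 mm. I then slid its -y end about 35 mm further under that rail, because the adaptor sits under the other one. With the +y end tilted up 20° through the opening, I drew the bar out along its own axis, raised it and levelled it.

**Slanted passage:** by the arm's pose, the upper end was at about 0.12 m and the lower end at about 0.025 m, still inside the cabinet. That meets the height limits (above 0.101 m and below 0.08 m), and the camera view of the raised end agreed to within a few pixels.

**Final hold, at about 8.1 s:**
- **Pose:** the bar is level, with its centre at about z 0.197 m. That is about 95 mm of clear air above the rails, and within 10 mm of the cabinet's centre horizontally.
- **Grip:** the opening is steady at 19 mm, with the 80 N grip set. The wrist carries about 2 N, which fits the bar's weight, and joint speeds are near zero.
- **Contact:** the wrist force was near 6.5 N just after the fingers closed on the bar and stayed around 2 N or less in the readings after that. I saw no sign of the bar touching the rails.

**Less certain:** the final top view is partly blocked by the arm. The adaptor shows only as a sliver under its rail in the scene view. I saw no change in it or in the other bystanders in view, but I didn't measure their positions again.

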